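# Set a metal plate on the sawing board for the hacksaw

### The job

Get the rectangular metal plate ready for the hacksaw: with the fingertips, push it over the sawing board so that it lies flat along the fence and about 20 mm of it sticks out past the board's right-hand end (right as seen from the robot). Only push it, never pick it up, and leave everything else where it is.

Things in the scene. Friction and masses are not known exactly. Their poses are not given: they have to be found in the camera images.
- blank: rectangular silvery metal (nickel silver) plate, 60 mm along its own x, 110 mm along its own y, 4 mm thick, 0.16 to 0.33 kg, lying loose and askew on the sawing board. Origin: centre of its underside, so 22 mm above the bench. At the start its x axis points roughly the way the board's does (away from the robot, to the fence). It slides on the wood under a push of a few newtons
- sawing_board: wooden board fixed to the bench: 170 mm along its x (away from the robot), 280 mm along its y (to the robot's left), top face 22 mm above the bench. A fence 20 mm wide, 14 mm above the top face, runs along the whole far edge; its inner face is the plane x = +65 mm. Right-hand end: the plane y = -140 mm. Origin: centre of the underside. It may be turned a little on the bench
- fence_end (a point): point on the sawing board's top face at its right-hand end, at the foot of the fence's inner face: x +65, y -140, z +22 mm in the board's frame; its axes are the board's
- disc: flat round disc of the same silvery metal, 28 mm across, 4 mm thick, lying on the sawing board on its side nearest the robot, towards the right-hand end. Origin: centre of its underside. Not part of the job
- hacksaw: small hacksaw lying flat on the bench to the right of the board: bent steel rod frame about 225 by 65 mm, dark wooden handle 100 mm long, up to 28 mm high. Origin: on the blade line near the middle, at bench level. Not part of the job
- hammer: hammer with wooden handle lying on the bench to the left of the board, 260 mm long, head about 95 mm wide, 28 mm high. Origin: under the middle of its handle. Not part of the job
- punch: steel doming punch standing upright on the bench, 25 mm across, 86 mm tall. Origin: centre of its foot. It stands either in front of the board or to its left. Not part of the job
- flux_pot: white pot with black lid standing on the bench, 52 mm across, 55 mm tall. Origin: centre of its underside. It stands either in front of the board or to its left. Not part of the job
- cap: red plastic screw cap, 32 mm across, 13 mm tall, lying on the bench. Origin: centre of its underside. It lies either in front of the board or to its left. Not part of the job
- bench_block: square steel bench block, 75 by 75 by 22 mm, on the bench behind the board. Origin: centre of its underside. Not part of the job
- firebrick: terracotta-coloured soldering brick with a bright wire ring on top, 75 by 115 by 50 mm, on the bench behind the board. Origin: centre of its underside. Not part of the job
Things that resemble listed ones, but are neither listed nor needed, are in the scene too. There is more than one size of the blank; the job needs the smallest.

How it is judged:
By the outcome, as a careful person would: the job done as asked, in the order asked, and still so for the second after the job is handed in, with the robot touching nothing.
It also fails if it takes over 54 s, if anything falls off the work surface, if the arm or the gripper's body presses on something with over 40 N, if the wrist force passes 120 N, or if a joint passes its speed limit or range.

### The arm

A 6-joint arm with a two-finger parallel gripper is mounted at the origin on the work surface. World frame = base frame: x ahead of the robot, y to its left, z up, the work surface at z = 0. Lengths are in mm, angles in degrees, forces in N, time in s.
With the tool pointing down it reaches from about 300 to 850 mm from the base axis. Payload 4.2 kg.
Tool frame: the origin (TCP) lies on the centre line of the jaws, within the pads' length; the fingertips stand 14 mm ahead of it and the grasp point (between the pads) lies 5 mm behind it; z points along the fingers, y is the direction in which the jaws open and shut (so a half turn about z gives the same grasp; the last joint's range is limited). The gripper opens to 91 mm and grips with 3 to 60 N. Pads are 32 mm wide; open, the fingers measure 118 mm over their backs; the gripper's body (76 mm by 178 mm) begins 60 mm behind the grasp point.
Start: joints at [-71.276, 18.312, 89.639, -0, 72.044, -1.146], TCP at [195.44, -540.782, 227.976] pointing down, gripper open.
Joint ranges: [-177.97, 177.97], [-48.28, 115.42], [12.27, 149.76], [-77.06, 257.06], [2.81, 150.46], [-146.56, 146.56]. Speed limits (degrees/s): [147.25, 147.25, 180, 180, 180, 180].

### API

Orientations are given as [roll, pitch, yaw] about the fixed x, y, z axes, in that order (R = Rz(yaw) Ry(pitch) Rx(roll)).
In Python, from workcell import state, grab_frame, job_done gives the robot as it stands.
- The arm moves only by the tool send_rows, never from a script. Its argument "deltas" is one flat list of numbers, 5 for each row, row after row: the opening, from 0 (shut) to 1 (fully open), then the shift along the tool's x, y, z in m, then the turn about the tool's z in degrees. A call has 1 to 12 rows; each row shifts and turns the pose as measured when the row begins, along the tool's axes as they then stand; what a row does not reach is not made up. A row lasts 1/10 s, in which the tool goes at most 50 mm and 8.59 degrees, less where a joint would pass 70% of its speed; a pose out of reach is approached as far as the arm can. A call is refused whole if a number of a shift passes 0.05 or a number of a turn 8.59, either way. A call with a gripper value outside its range is refused whole. The fingers move at their own pace and stop on an object; "squeeze" is the grip in N (left out, the last holds). Time passes only in rows, so rows that do not move let the fingers close. It gives the time, the measured TCP pose, the force and the opening at its end, in the units of the state.
- state(): the state, without advancing time (a new reading comes with each control period).
- grab_frame(name): name is "scene" or "top" or "wrist"; returns a dict with "img" (400x640x3 uint8, red, green, blue), "camera_matrix" (3x3 intrinsics, pixels), "R" (3x3) and "t" (3): a world point X has camera coordinates R X + t; the wrist camera has in their place "mount" (4x4, takes a point from camera to tool coordinates, whose origin is the TCP and whose axes are the flange's). Camera axes: x right, y down, z forward; pixel columns grow to the right and rows downward; lengths in mm; the calibration is good to about 2 mm. The wrist camera is an equidistant fisheye: a pixel r from the principal point sees the ray r / f radians off the axis. A picture is of the moment at which its call begins: read the wrist's pose just before it. There is no depth.
- job_done(): hands the job in, once; it reports no verdict.
The state is a dict: "time_s": time; "qpos": joint angles; "qvel": joint speeds; "effort": joint torques, N m; "ee_pos": TCP position; "ee_rot": TCP orientation; "force": force on the tool from outside, world axes, zero at the start; "torque": the same for the moment, N m; "gripper_width": finger opening in mm.
Only numpy, scipy, OpenCV 4.12 (cv2) and the standard library are available. Lean on these libraries where they do the work, as an engineer would, in place of code of your own. Each camera call takes 0.05 s, during which the arm holds its last target. There are 200 camera calls.

## Working session

There is one attempt and no reset: what is moved stays moved. The work goes in short steps, Python scripts to look and compute and a tool call to move; the robot and the scene stay as the last step left them, time stands still between calls to the robot, and variables do not carry over. Pictures are saved under pics/ and viewed, about 8 in all and at most 12, crops included, and the job is handed in when it is done.

Besides the shell and the picture viewer there is one more tool, called after "Request:" by a JSON object that holds its "method" and its "body", one argument or row to a line. send_rows: Moves the arm, as the interface text tells. Its arguments: {"type":"object","properties":{"deltas":{"type":"array","items":{"type":"number"}},"squeeze":{"type":"number"}},"required":["deltas"]}

```bash
ls; mkdir -p pics
python3 - <<'E'
from workcell import state, grab_frame
import cv2,pickle
s=state();print(s)
for n in("top","scene"):
    f=grab_frame(n);pickle.dump(f,open(n+".pkl","wb"));cv2.imwrite(f"pics/{n}0.png",f["img"][:,:,::-1]);print(n,f["camera_matrix"],f["R"],f["t"])
E
```

```text
pics
{'time_s': 0.0, 'qpos': array([-7.12789571e+01,  1.83498453e+01,  8.97065332e+01,  7.24230299e-04,
        7.20428947e+01, -1.14569086e+00]), 'qvel': array([-0.01165347, -0.01580565, -0.08181134, -0.00091737,  0.06056686,
       -0.03654449]), 'effort': array([ 2.09067301e-03, -4.12461019e+01, -2.31976408e+01,  7.29205948e-02,
        4.57879307e-02, -1.50719607e-04]), 'ee_pos': array([ 195.25671593, -540.32227682,  227.1373942 ]), 'ee_rot': array([-1.79900760e+02, -2.67336807e-03,  1.98665075e+01]), 'force': array([ 1.2072348 , -0.50965771,  0.59317524]), 'torque': array([-0.01527186, -0.03953793, -0.00428194]), 'gripper_width': 91.46227555811433}
top [[397.52907704   0.         312.18327654]
 [  0.         397.52907704 204.02680631]
 [  0.           0.           1.        ]] [[-0.00958362 -0.99995118  0.00240551]
 [-0.98919754  0.0091286  -0.14630414]
 [ 0.14627504 -0.00378165 -0.98923673]] [  66.23368646  609.71487308 1037.60872172]
scene [[368.32588176   0.         314.21146209]
 [  0.         368.32588176 202.73606169]
 [  0.           0.           1.        ]] [[ 0.67977556  0.73339319  0.00629412]
 [ 0.4745578  -0.43328773 -0.76619621]
 [-0.55919592  0.52382839 -0.64257587]] [-418.27363681 -213.12463501 1278.65378169]
```

View pics/top0.png

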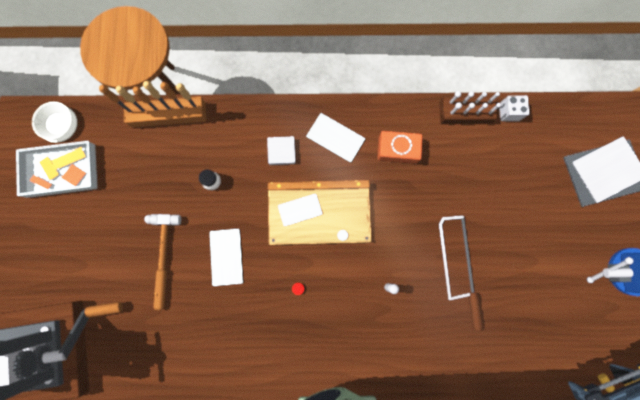

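View pics/scene0.png

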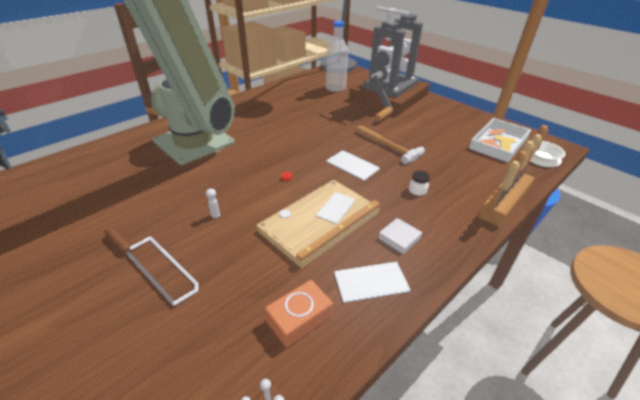

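The top view shows the board at (320,212), with its fence along the top edge at row 185. There are three silvery plates: (300,209) on the board, (226,257) on the bench to the left, and (335,137) on the bench behind. The one on the board is the smallest and lies askew, so it fits the description. The disc is at (343,235), the punch at (391,288) and the cap at (298,289). I'll confirm the plate in an enlarged crop.

Run:
```python
import cv2
i=cv2.imread("pics/top0.png")[172:252,262:382]
cv2.imwrite("pics/crop0.png",cv2.resize(i,None,fx=6.5,fy=6.5,interpolation=cv2.INTER_CUBIC))
```

```text
(no output)
```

View pics/crop0.png

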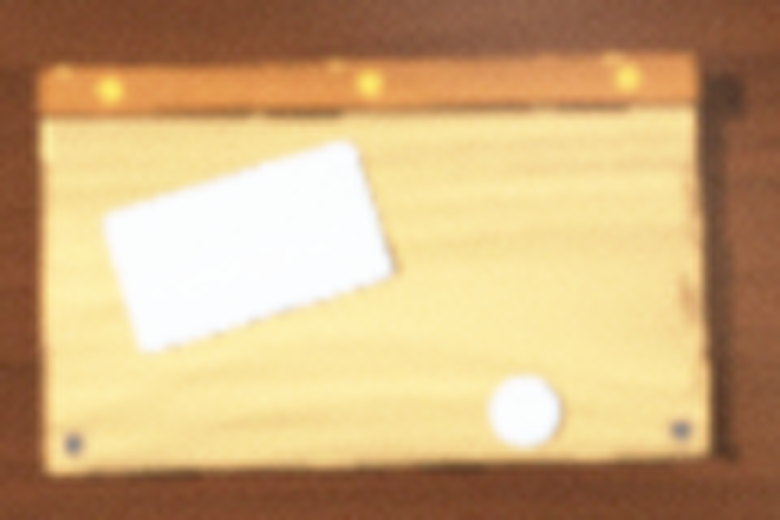

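In the crop the plate's corners are at (105,214), (350,141), (393,270) and (143,353). The fence foot runs from (43,116) to (697,108), the board's front corners are at (45,472) and (710,457), and the disc is at (525,411).

```bash
cat > h.py <<'E'
import numpy as np, cv2, pickle
from workcell import state, grab_frame
def ray(f,uv,z):
    d=f["R"].T@np.linalg.inv(f["camera_matrix"])@np.array([*uv,1.]); c=-f["R"].T@f["t"]
    return c+d*(z-c[2])/d[2]
def crop(uv,o=(262,172),k=6.5): return [(uv[0]+.5)/k-.5+o[0],(uv[1]+.5)/k-.5+o[1]]
def proj(f,X):
    p=f["camera_matrix"]@(f["R"]@np.asarray(X,float)+f["t"]); return p[:2]/p[2]
E
python3 - <<'E'
from h import *
f=pickle.load(open("top.pkl","rb"))
P=[ray(f,crop(p),26)for p in[(105,214),(350,141),(393,270),(143,353)]]
for p in P: print("plate",p.round(1))
print([np.linalg.norm(P[i]-P[i-1]).round(1) for i in range(4)],np.mean(P,0).round(1))
c=lambda p,z:ray(f,crop(p),z)
for n,p in dict(fl=(45,472),fr=(710,457),fenceR=(697,108),fenceL=(43,116)).items(): print(n,c(p,22).round(1))
for n,p in dict(ftL=(38,70),ftR=(695,55),fiR=(697,103),fiL=(43,114)).items(): print(n,c(p,36).round(1))
print("disc",c((525,411),26).round(1))
rect=cv2.minAreaRect(np.array([p[:2] for p in P],np.float32));print(rect)
E
```

```text
plate [612.6 155.8  26. ]
plate [643.3  51.1  26. ]
plate [587.5  33.5  26. ]
plate [553.1 139.6  26. ]
[np.float64(61.7), np.float64(109.1), np.float64(58.5), np.float64(111.6)] [599.1  95.   26. ]
fl [503.6 181.1  22. ]
fr [507.2 -99.4  22. ]
fenceR [657.  -98.5  22. ]
fenceL [656.1 183.   22. ]
ftL [673.4 183.7  36. ]
ftR [677.4 -96.2  36. ]
fiR [656.5 -96.4  36. ]
fiL [654.3 181.5  36. ]
disc [527.1 -21.4  26. ]
((599.3388671875, 95.73025512695312), (61.6638069152832, 111.56887817382812), 17.573509216308594)
```

Request:
{"method": "send_rows", "body": {
  "deltas": [0.6,0,0,0,6.4,0.6,0,0,0,6.4,0.6,0,0,0,6.4,0.6,0.03,0,0,0,0.6,0.04,0,0,0,0.6,0.04,0,0,0,0.6,0.04,-0.02,0,0,0.6,0.04,-0.04,0,0,0.6,0.04,-0.04,0,0,0.6,0.03,-0.04,0,0,0.6,0.02,-0.04,0,0,0.6,0,-0.04,0,0],
  "squeeze": 20
}}

```text
time_s: 1.3
ee_pos: [473.8, -328.5, 219.5]
ee_rot: [-179.5, 0.4, -0.7]
force: [-0.4, 0.2, 0.1]
gripper_width: 54.5
```

Request:
{"method": "send_rows", "body": {
  "deltas": [0.6,0.005,-0.04,0,-1.2,0.6,0.005,-0.04,0,0,0.6,0.005,-0.04,0,0,0.6,0.005,-0.04,0,0,0.6,0.005,-0.04,0,0,0.6,0.005,-0.04,0,0,0.6,0.005,-0.04,0,0,0.6,0.005,-0.04,0,0,0.6,0.005,-0.04,0,0,0.6,0,-0.04,0,0,0.6,0,-0.02,0,0,0.6,0,0,0,0]
}}

```text
time_s: 2.5
ee_pos: [512.9, 114.9, 219.1]
ee_rot: [-179.2, 0.9, 0.9]
force: [-0.4, -0.9, -0.2]
gripper_width: 55.1
```

Request:
{"method": "send_rows", "body": {
  "deltas": [0.6,0.009,0.02,0.02,0,0.6,0,0,0.035,0,0.6,0,0,0.035,0,0.6,0,0,0.035,0,0.6,0,0,0.02,0,0.6,0,0,0.008,0,0.6,0,0,0,0]
}}

```text
time_s: 3.2
ee_pos: [520.8, 91.1, 60.9]
ee_rot: [-179.4, 0.8, 0.8]
force: [0.3, 0.8, 0.5]
gripper_width: 54.6
```

Run:
```python
from h import *
s=state();print({k:np.round(s[k],1) for k in("ee_pos","ee_rot","force","time_s")})
f=grab_frame("wrist");pickle.dump((f,s),open("w.pkl","wb"));cv2.imwrite("pics/w0.png",f["img"][:,:,::-1]);print(f["camera_matrix"],f["mount"])
```

```text
{'ee_pos': array([520.8,  91.1,  60.9]), 'ee_rot': array([-179.4,    0.8,    0.8]), 'force': array([0.3, 0.8, 0.5]), 'time_s': np.float64(3.2)}
[[309.70691629   0.         319.69408713]
 [  0.         309.70691629 192.66455923]
 [  0.           0.           1.        ]] [[-5.56899898e-04 -9.69216636e-01 -2.46208861e-01  6.95096238e+01]
 [ 9.99999708e-01 -4.10812734e-04 -6.44709530e-04 -7.01759648e-01]
 [ 5.23717466e-04 -2.46209148e-01  9.69216581e-01 -1.57462432e+02]
 [ 0.00000000e+00  0.00000000e+00  0.00000000e+00  1.00000000e+00]]
```

View pics/w0.png

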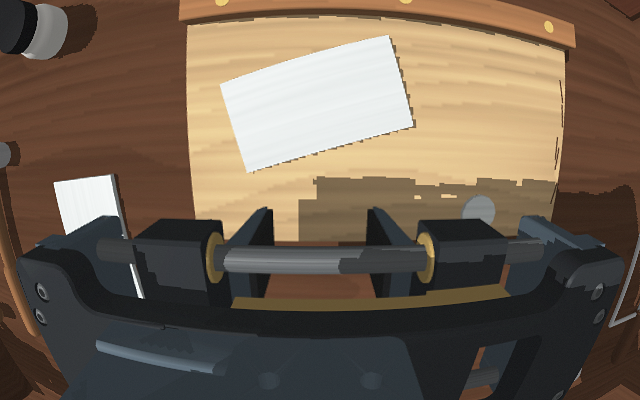

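The wrist view shows the plate's corners at (220,87), (388,36), (414,126) and (248,172), with both fingers over the near strip of the board. The fence foot runs from (188,25) to (566,49).

```bash
cat >> h.py <<'E'
from scipy.spatial.transform import Rotation as Ro
def wray(f,s,uv,z):
    K=f["camera_matrix"]; v=(np.array(uv,float)-K[:2,2])/K[0,0]; th=np.linalg.norm(v)
    d=np.array([*(v/th*np.sin(th)),np.cos(th)]); M=f["mount"]; R=Ro.from_euler("xyz",s["ee_rot"],degrees=True).as_matrix()
    c=s["ee_pos"]+R@M[:3,3]; d=R@M[:3,:3]@d
    return c+d*(z-c[2])/d[2]
E
python3 - <<'E'
from h import *
f,s=pickle.load(open("w.pkl","rb"))
for p in[(220,87),(388,36),(414,126),(248,172)]: print(wray(f,s,p,26).round(1))
for p in[(188,25),(320,26),(566,49)]: print("fence",wray(f,s,p,22).round(1))
print("disc",wray(f,s,(479,208),26).round(1))
E
```

```text
[609.  156.4  26. ]
[642.   51.7  26. ]
[585.5  33.6  26. ]
[554.  138.8  26. ]
fence [654.5 182.2  22. ]
fence [647.7  93.8  22. ]
fence [659.7 -98.9  22. ]
disc [531.6 -20.6  26. ]
```

Request:
{"method": "send_rows", "body": {
  "deltas": [0.6,0,0,0.012,0,0.6,0,0,0.007,0,0.6,0,0,0.002,0,0.6,0,0,0.001,0,0.6,0,0,0,0]
}}

```text
time_s: 3.75
ee_pos: [523.9, 91.3, 41.3]
ee_rot: [-179.4, 0.3, 0.8]
force: [-0.1, 0.8, -0.1]
gripper_width: 54.3
```

Request:
{"method": "send_rows", "body": {
  "deltas": [0.6,0,0,0.004,0,0.6,0,0,0.001,0,0.6,0,0,0,0]
}}

```text
time_s: 4.05
ee_pos: [524.3, 91.6, 36.7]
ee_rot: [-179.4, 0.2, 0.8]
force: [-0.7, -0.4, 0.8]
gripper_width: 54.8
```

Request:
{"method": "send_rows", "body": {
  "deltas": [0.6,0.006,0,-0.0005,0,0.6,0.006,0,0,0,0.6,0.006,0,0,0,0.6,0.006,0,0,0,0.6,0.006,0,0,0]
}}

```text
time_s: 4.55
ee_pos: [555.3, 92.3, 37.0]
ee_rot: [-179.3, 0.3, 0.8]
force: [-1.9, -0.4, 1.2]
gripper_width: 54.7
```

Request:
{"method": "send_rows", "body": {
  "deltas": [0.6,0.005,0,0,0,0.6,0.005,0,0,0,0.6,0.004,0,0,0,0.6,0.003,0,0,0,0.6,0,0,0,0]
}}

```text
time_s: 5.05
ee_pos: [573.1, 92.6, 36.8]
ee_rot: [-179.3, 0.5, 0.8]
force: [-0.5, 0.2, 0.5]
gripper_width: 54.8
```

Run:
```python
from h import *
s=state();print({k:np.round(s[k],1) for k in("ee_pos","ee_rot","force","time_s")})
f=grab_frame("wrist");pickle.dump((f,s),open("w.pkl","wb"));cv2.imwrite("pics/w1.png",f["img"][:,:,::-1])
```

```text
{'ee_pos': array([573.1,  92.6,  36.8]), 'ee_rot': array([-179.3,    0.5,    0.8]), 'force': array([-0.5,  0.2,  0.5]), 'time_s': np.float64(5.0)}
```

View pics/w1.png

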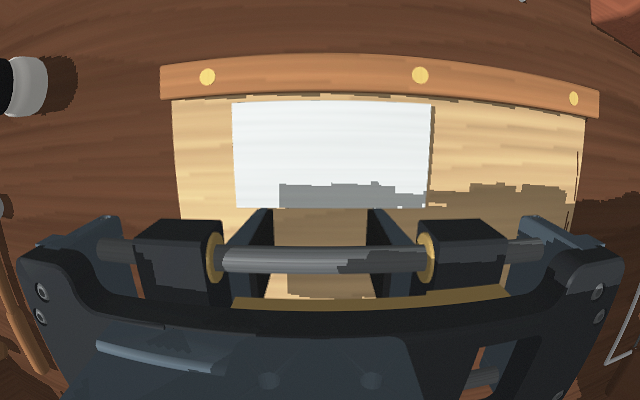

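The plate now lies squarely against both fingers, a few mm short of the fence. Its corners are at (233,104), (434,103), (427,208) and (237,208).

Run:
```python
from h import *
f,s=pickle.load(open("w.pkl","rb"))
for p in[(233,104),(434,103),(427,208),(237,208)]: print(wray(f,s,p,26).round(1))
for p in[(172,100),(585,118)]: print("fence",wray(f,s,p,22).round(1))
```

```text
[649.4 142.2  26. ]
[652.4  31.   26. ]
[591.5  30.5  26. ]
[589.7 142.   26. ]
fence [654.2 182.4  22. ]
fence [657.5 -96.5  22. ]
```

Request:
{"method": "send_rows", "body": {
  "deltas": [0.6,-0.012,0,0,0,0.6,0,0,-0.02,0,0.6,0,0,-0.025,0,0,0.01,-0.03,-0.01,0,0,0.02,-0.03,0,0,0,0.02,-0.01,0,0,0,0.005,0,0,0,0,0,0,0,0]
}}

```text
time_s: 5.9
ee_pos: [613.5, 163.3, 93.9]
ee_rot: [-179.4, 0.2, 0.8]
force: [-0.4, 0.1, -0.4]
gripper_width: 18.0
```

Request:
{"method": "send_rows", "body": {
  "deltas": [0,0.004,-0.004,0.025,0,0,0,0,0.015,0,0,0,0,0.006,0,0,0,0,0.002,0,0,0,0,0,0]
}}

```text
time_s: 6.4
ee_pos: [613.1, 163.9, 44.7]
ee_rot: [-179.5, 0.4, 0.6]
force: [0.7, -0.5, 1.0]
gripper_width: 0.6
```

Request:
{"method": "send_rows", "body": {
  "deltas": [0,0.005,0,0.005,0,0,0,0,0.002,0,0,0,0,0,0]
}}

```text
time_s: 6.7
ee_pos: [619.2, 163.6, 38.8]
ee_rot: [-179.4, 0.2, 0.6]
force: [-0.4, -0.0, 0.2]
gripper_width: 0.6
```

Request:
{"method": "send_rows", "body": {
  "deltas": [0,0,0,0.0015,0,0,0,0.005,0,0,0,0,0.008,0,0,0,0,0.008,0,0,0,0,0.008,0,0,0,0,0.008,0,0,0,0,0.008,0,0,0,0,0.008,0,0,0,0,0.008,0,0,0,0,0.006,0,0,0,0,0.003,0,0,0,0,0,0,0]
}}

```text
time_s: 7.9
ee_pos: [620.7, 87.8, 37.7]
ee_rot: [-179.3, 0.1, 0.5]
force: [0.1, 1.9, 0.2]
gripper_width: 0.4
```

Run:
```python
from h import *
s=state();print({k:np.round(s[k],1) for k in("ee_pos","ee_rot","force","time_s")})
f=grab_frame("wrist");pickle.dump((f,s),open("w.pkl","wb"));cv2.imwrite("pics/w2.png",f["img"][:,:,::-1])
```

```text
{'ee_pos': array([620.7,  87.8,  37.7]), 'ee_rot': array([-1.793e+02,  1.000e-01,  5.000e-01]), 'force': array([0.1, 1.9, 0.2]), 'time_s': np.float64(7.9)}
```

View pics/w2.png

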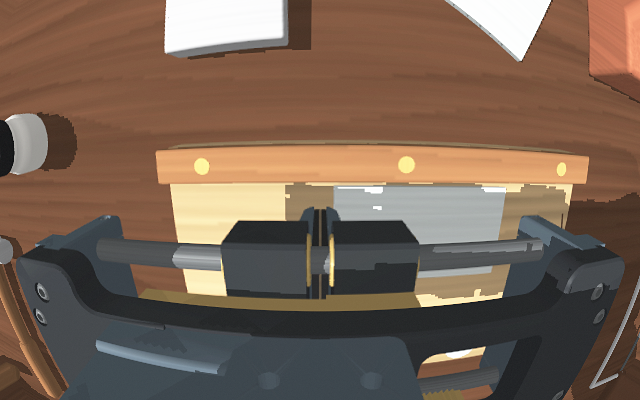

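The plate is sliding along the fence. Its left far corner is at (334,187), its right far corner at (506,188), and the gap to the fence is still small.

Run:
```python
from h import *
f,s=pickle.load(open("w.pkl","rb"))
for p in[(334,187),(506,188),(493,272)]: print(wray(f,s,p,26).round(1))
for p in[(171,184),(574,185)]: print("fence",wray(f,s,p,22).round(1))
```

```text
[650.6  80.9  26. ]
[651.6 -29.2  26. ]
[591.8 -31.7  26. ]
fence [650.8 182.   22. ]
fence [654.2 -98.7  22. ]
```

Request:
{"method": "send_rows", "body": {
  "deltas": [0,0,0.005,0,0,0,0,0.008,0,0,0,0,0.008,0,0,0,0,0.008,0,0,0,0,0.008,0,0,0,0,0.008,0,0,0,0,0.008,0,0,0,0,0.007,0,0,0,0,0.005,0,0,0,0,0.002,0,0,0,0,0,0,0,0,0,0,0,0]
}}

```text
time_s: 9.15
ee_pos: [621.9, 15.8, 37.5]
ee_rot: [-179.2, -0.0, 0.5]
force: [0.3, 2.7, 2.0]
gripper_width: 0.4
```

Run:
```python
from h import *
s=state();print({k:np.round(s[k],1) for k in("ee_pos","ee_rot","force","time_s")})
f=grab_frame("wrist");pickle.dump((f,s),open("w.pkl","wb"));cv2.imwrite("pics/w3.png",f["img"][:,:,::-1])
```

```text
{'ee_pos': array([621.9,  15.8,  37.5]), 'ee_rot': array([-179.2,   -0. ,    0.5]), 'force': array([0.3, 2.7, 2. ]), 'time_s': np.float64(9.2)}
```

View pics/w3.png

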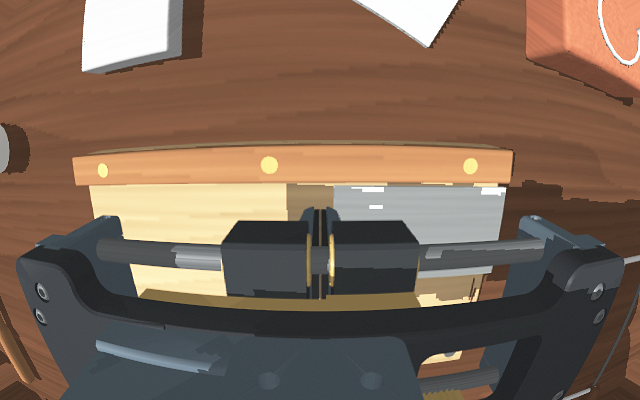

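The plate's right edge is now about level with the board's right-hand end, at px 507. It has to go about 17 mm further.

Request:
{"method": "send_rows", "body": {
  "deltas": [0,0,0.004,0,0,0,0,0.005,0,0,0,0,0.004,0,0,0,0,0.002,0,0,0,0,0,0,0,0,0,0,0,0]
}}

```text
time_s: 9.8
ee_pos: [622.1, 0.5, 37.5]
ee_rot: [-179.2, -0.0, 0.5]
force: [-1.0, 3.0, 1.9]
gripper_width: 0.4
```

Request:
{"method": "send_rows", "body": {
  "deltas": [0,0,-0.01,0,0,0,0,0,-0.02,0,0,0,0,-0.02,0,0.3,-0.02,0.02,0,0,0.3,-0.02,0.03,0,0,0.3,-0.01,0.015,0,0,0.3,0,0,0,0,0.3,0,0,0,0]
}}

```text
time_s: 10.6
ee_pos: [570.3, -55.7, 75.5]
ee_rot: [-179.5, 0.2, 0.8]
force: [0.4, -0.3, 0.1]
gripper_width: 27.3
```

Request:
{"method": "send_rows", "body": {
  "deltas": [0.3,-0.004,0.006,0.018,0,0.3,0,0,0.01,0,0.3,0,0,0.004,0,0.3,0,0,0.001,0,0.3,0,0,0,0]
}}

```text
time_s: 11.1
ee_pos: [570.2, -58.2, 41.1]
ee_rot: [-179.5, 0.1, 1.0]
force: [-0.0, -0.3, -1.1]
gripper_width: 27.6
```

Request:
{"method": "send_rows", "body": {
  "deltas": [0.3,-0.003,0.004,0,0,0.3,0,0,0.003,0,0.3,0,0,0,0]
}}

```text
time_s: 11.4
ee_pos: [568.1, -62.1, 38.8]
ee_rot: [-179.5, -0.1, 1.0]
force: [0.0, 0.3, -0.3]
gripper_width: 27.4
```

Run:
```python
from h import *
s=state();print({k:np.round(s[k],1) for k in("ee_pos","ee_rot","force","time_s")})
f=grab_frame("wrist");pickle.dump((f,s),open("w.pkl","wb"));cv2.imwrite("pics/w4.png",f["img"][:,:,::-1])
```

```text
{'ee_pos': array([568.1, -62.1,  38.8]), 'ee_rot': array([-1.795e+02, -1.000e-01,  1.000e+00]), 'force': array([ 0. ,  0.3, -0.3]), 'time_s': np.float64(11.4)}
```

View pics/w4.png

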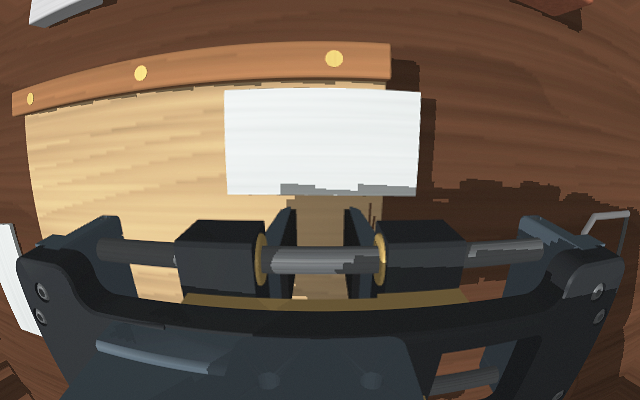

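The plate's corners are at (224,91), (421,92), (415,196) and (228,194). The board's right end is at about (386,84) by the fence and (382,205) nearer, so the plate overhangs it and sits slightly off the fence.

Run:
```python
from h import *
f,s=pickle.load(open("w.pkl","rb"))
for p in[(224,91),(421,92),(415,196),(228,194)]: print(wray(f,s,p,26).round(1))
for p in[(386,84),(382,205)]: print("end",wray(f,s,p,22).round(1))
for p in[(391,78),(390,44)]: print("fence end top",wray(f,s,p,36).round(1))
```

```text
[652.1  -5.9  26. ]
[ 653.6 -116.4   26. ]
[ 593.5 -116.5   26. ]
[592.5  -6.8  26. ]
end [657.  -96.8  22. ]
end [586.5 -97.8  22. ]
fence end top [658.8 -96.6  36. ]
fence end top [677.3 -95.9  36. ]
```

Request:
{"method": "send_rows", "body": {
  "deltas": [0.3,0,0,0.0015,0,0.3,0.004,0,0,0,0.3,0.003,0,0,0,0.3,0.002,0,0,0,0.3,0.001,0,0,0,0.3,0,0,0,0]
}}

```text
time_s: 12.05
ee_pos: [577.6, -62.0, 37.7]
ee_rot: [-179.5, 0.1, 1.0]
force: [-1.3, -1.2, 0.3]
gripper_width: 27.1
```

Request:
{"method": "send_rows", "body": {
  "deltas": [0.3,0.002,0,0,0,0.3,0.002,0,0,0,0.3,0,0,0,0]
}}

```text
time_s: 12.35
ee_pos: [579.7, -61.9, 37.5]
ee_rot: [-179.4, 0.4, 1.0]
force: [-1.6, -0.2, 2.1]
gripper_width: 27.5
```

Request:
{"method": "send_rows", "body": {
  "deltas": [0.3,0.002,0,0,0,0.3,0.002,0,0,0,0.3,0.002,0,0,0]
}}

```text
time_s: 12.65
ee_pos: [580.1, -61.7, 37.1]
ee_rot: [-179.4, 1.2, 1.1]
force: [-7.7, 0.4, 5.8]
gripper_width: 27.6
```

Request:
{"method": "send_rows", "body": {
  "deltas": [0.3,0.003,0,-0.0005,0.4,0.3,0.004,0,-0.0005,0,0.3,0.004,0,0,0]
}}

```text
time_s: 12.95
ee_pos: [580.6, -61.5, 37.1]
ee_rot: [-179.4, 2.6, 0.7]
force: [-12.2, -0.8, 12.3]
gripper_width: 27.5
```

Firmly seated against the fence. Back off, lift, and look.

Request:
{"method": "send_rows", "body": {
  "deltas": [0.3,-0.004,0,-0.001,0,0.3,-0.006,0,0,0,0.3,0,0,-0.01,0,0.3,0,0,-0.02,0,0.3,0,0,0,0]
}}

```text
time_s: 13.45
ee_pos: [575.5, -62.0, 70.5]
ee_rot: [-179.4, 2.0, 0.7]
force: [0.5, 0.2, -0.5]
gripper_width: 27.4
```

Run:
```python
from h import *
s=state();print({k:np.round(s[k],1) for k in("ee_pos","ee_rot","force","time_s")})
f=grab_frame("wrist");pickle.dump((f,s),open("w.pkl","wb"))
i=f["img"][:,:,::-1][40:240,190:460];cv2.imwrite("pics/w5.png",cv2.resize(i,None,fx=2.95,fy=2.95,interpolation=cv2.INTER_CUBIC))
```

```text
{'ee_pos': array([575.5, -62. ,  70.5]), 'ee_rot': array([-179.4,    2. ,    0.7]), 'force': array([ 0.5,  0.2, -0.5]), 'time_s': np.float64(13.4)}
```

View pics/w5.png

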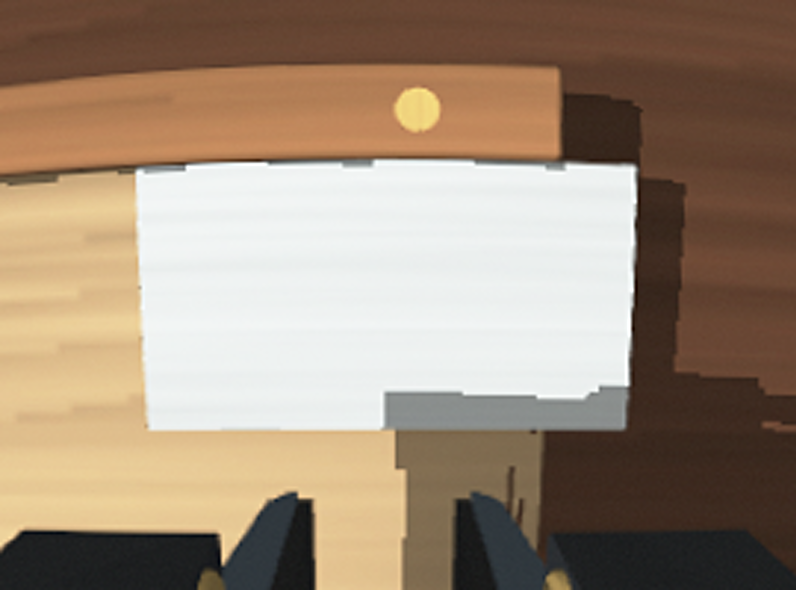

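The plate is flush with the fence along its whole length. In the crop its right edge runs (637,165)–(627,430) and the board's end is at (543,432).

Run:
```python
from h import *
f,s=pickle.load(open("w.pkl","rb"))
c=lambda p:crop(p,(190,40),2.95)
for p in[(137,166),(637,164),(627,430),(147,430)]: print(wray(f,s,c(p),26).round(1))
print("end",wray(f,s,c((543,432)),22).round(1),"fence end",wray(f,s,c((561,158)),36).round(1),wray(f,s,c((559,67)),36).round(1))
```

```text
[657.   -5.4  26. ]
[ 658.8 -115.4   26. ]
[ 598.2 -116.6   26. ]
[596.6  -5.6  26. ]
end [596.3 -97.5  22. ] fence end [658.6 -96.4  36. ] [677.8 -95.6  36. ]
```

Overhang is about 19 mm and the plate is flush. I'll retreat and do a final check from the top camera.

Request:
{"method": "send_rows", "body": {
  "deltas": [0.3,-0.01,0,-0.04,0,0.3,-0.02,0,-0.04,0,0.3,-0.02,0.01,-0.04,0,0.3,-0.02,0.04,-0.02,0,0.3,-0.02,0.04,0,0,0.3,-0.02,0.04,0,0,0.3,0,0.04,0,0,0.3,0,0.04,0,0,0.3,0,0.04,0,0,0.3,0,0.03,0,0,0.3,0,0,0,0,0.3,0,0,0,0]
}}

```text
time_s: 14.7
ee_pos: [471.9, -354.9, 209.1]
ee_rot: [-179.4, 2.1, 0.9]
force: [0.3, 0.4, 0.5]
gripper_width: 27.0
```

Run:
```python
from h import *
f=grab_frame("top");pickle.dump(f,open("top1.pkl","wb"))
im=f["img"][:,:,::-1];a=cv2.resize(im[172:252,262:382],None,fx=6.5,fy=6.5,interpolation=cv2.INTER_CUBIC)
cv2.imwrite("pics/top1.png",a)
d=cv2.absdiff(im,cv2.imread("pics/top0.png")).max(2)>40
n,l,st,c=cv2.connectedComponentsWithStats(d.astype(np.uint8))
print([list(map(int,x)) for x in st[1:] if x[4]>8])
```

```text
[[336, 186, 45, 25, 964], [278, 194, 44, 32, 929], [378, 195, 262, 205, 26830], [337, 387, 20, 9, 82], [305, 389, 35, 11, 222]]
```

View pics/top1.png

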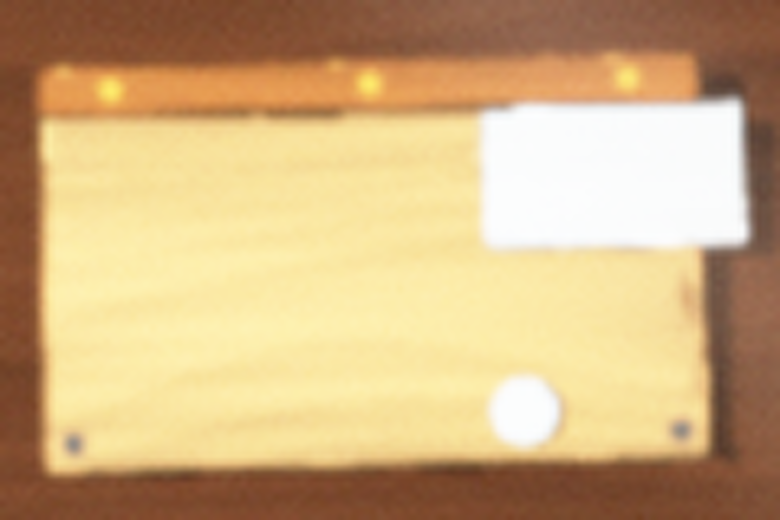

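In the top view the plate is flush with the fence. It spans px 484–749, with the board's end at 703, which gives about 19 mm of overhang. The disc is still at (525,411). Handing in.

```bash
python3 -c "
from workcell import job_done;print(job_done())"
```

```text
the job is handed in; nothing more can be done
None
```

The smallest plate, the one lying askew on the board, now lies flat along the fence with about 19 mm sticking out past the board's right-hand end. I only pushed it:

1. Pushed it square and close to the fence with two fingertips.
2. Slid it to the right with the closed fingers.
3. Pressed it against the fence with two fingertips, where the force rose to about 12 N.

- **Overhang:** the wrist camera gave 18–19 mm and the top camera about 19 mm. The calibration is good to about 2 mm.
- **Fit to the fence:** both cameras show the plate flush along its length.
- **Other objects:** comparing the top view before and after, nothing changed around the bench except the plate and the areas the arm itself covered. The saw and punch lay in the area covered by the arm, so that comparison did not check them. The arm stayed well above them. The disc is where it was.
- **Time:** the robot clock stood at about 15 s at hand-in, and the gripper was well clear of everything.

No check failed or disagreed.

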